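# Load the knob hopper and show its level gauge to the bench camera by the mirror

## Task

Lift the bar of the hinged plywood tray so that all five turned knobs tip into the green hopper, then let the tray back down level on its rest. Then turn the swivel mirror by its upright handle pin until the small black bench camera, which looks into the middle of the mirror, sees the hopper's level gauge (the upright tube with brass caps) reflected there. The mirror springs back, so finish while still holding it steady at that angle, and leave the other things on the bench alone.

Things in the scene. Friction and masses are not known exactly. Their poses are not given: they have to be found in the camera images.
- hopper: Fixed green sheet-metal hopper, open at the top, with the tip tray hinged on its robot side. Origin on the table directly under the middle of the tray's hinge line; +x points from the tray into the hopper, y runs along the hinge, z up. Inside: x 0.00 to 0.19, y -0.10 to 0.10, floor 26 mm above the table; robot-side wall 110 mm high, other three walls 180 mm high (outer faces at y = +-108 mm, x = 195 mm). The hinge line is at x = 0, 120 mm above the table.
- tray (a joint): Tip angle of the tray in rad: 0 = level on its rest, grows as the bar end is lifted, stop at 1.35. Free hinge: the tray (about 0.5 kg) falls back to 0 by its own weight. Plywood tray 140 x 150 mm, walls 40 mm, open towards the hopper: by about 1.2 rad all the knobs have slid out into it.
- tray_bar (a point): Middle of the tray's grip bar: round steel bar 12 mm in diameter, 130 mm long, about 105 mm of it free between two flat side arms, parallel to the hinge line (the hopper's y). It stands 43 mm clear of the tray's end wall, on the robot's side. With the tray level it is 185 mm from the hinge line horizontally (hopper x = -185 mm) and 140 mm above the table (20 mm above the hinge line); it moves on a circle about the hinge line. Axes turn with the tray.
- gauge (a point): Middle of the hopper's level gauge, the marker to be shown to the camera: upright clear tube with a white core and brass end caps, tube 40 mm in diameter, caps 46 mm, from 30 to 190 mm above the table, fixed outside the hopper's -y wall at hopper x = 70, y = -145 mm. This point is on its axis, 100 mm above the table.
- lens (a point): Middle of the front glass of the small black bench camera (60 x 44 x 44 mm box, lens 34 mm in diameter), 100 mm above the table. Fixed on the mirror stand; it looks level, straight at the mirror's centre (point pivot), 140 mm away.
- pivot (a point): Point on the mirror's upright swivel axis, 100 mm above the table: the centre of the glass. Fixed; the mirror turns about the vertical line through it.
- mirror (a joint): Swivel angle of the mirror in rad: 0 = rest, grows anticlockwise seen from above, stop at 1.5. A return spring (0.35 N m per rad) turns it back to 0 when let go.
- mirror_face (a point): Centre of the mirror glass (same place as point pivot), turning with the mirror: its +x axis is the level outward normal of the glass, z up. Glass 86 wide x 66 mm high in a black frame 96 x 76 mm, from 62 to 138 mm above the table. At rest (joint 0) the normal points 10 degrees clockwise (from above) of the direction from pivot to lens.
- mirror_pin (a point): Grip point on the mirror's upright steel handle pin, 14 mm in diameter, its free length from 64 to 130 mm above the table; this point is on its axis, 105 mm above the table. It stands at the end of a flat lever (top 64 mm above the table) behind the mirror, 110 mm from the swivel axis, opposite to the glass normal, and moves on a level circle about the axis.
- sight: Not a visible object: the camera's line of sight after its reflection in the mirror. Origin at the glass centre; its +x axis is the level direction in which the camera now looks by way of the mirror (it turns twice as far as the mirror). The gauge is seen when it lies on this axis.
- knob0: Loose turned wooden drawer knob, largest diameter 32 mm, 32 mm high, foot 22 mm, about 30 g, standing on the tray floor at the start (120 mm above the table). Origin: centre of its foot.
- knob1: Loose turned wooden drawer knob, largest diameter 32 mm, 32 mm high, foot 22 mm, about 30 g, standing on the tray floor at the start (120 mm above the table). Origin: centre of its foot.
- knob2: Loose turned wooden drawer knob, largest diameter 32 mm, 32 mm high, foot 22 mm, about 30 g, standing on the tray floor at the start (120 mm above the table). Origin: centre of its foot.
- knob3: Loose turned wooden drawer knob, largest diameter 32 mm, 32 mm high, foot 22 mm, about 30 g, standing on the tray floor at the start (120 mm above the table). Origin: centre of its foot.
- knob4: Loose turned wooden drawer knob, largest diameter 32 mm, 32 mm high, foot 22 mm, about 30 g, standing on the tray floor at the start (120 mm above the table). Origin: centre of its foot.
- mallet: Bystander on the table, to be left alone: hammer with a wooden handle. Origin: centre of its underside.
- gouge: Bystander on the table, to be left alone: turning tool with a dark wooden handle, 240 mm long. Origin: centre of its underside.
- brush: Bystander on the table, to be left alone: bench brush. Origin: centre of its underside.
- sanding_block: Bystander on the table, to be left alone: cork sanding block 110 x 60 x 35 mm. Origin: centre of its underside.
- wax_tin: Bystander on the table, to be left alone: aluminium wax tin 80 mm in diameter, 50 mm high. Origin: centre of its underside.
- oil_bottle: Bystander on the table, to be left alone: amber oil bottle 60 mm in diameter, 160 mm high. Origin: centre of its underside.
- spindle_blank: Bystander on the table, to be left alone: part-turned wooden spindle 56 mm in diameter, 100 mm high, standing. Origin: centre of its underside.
Not all that is in view belongs to the job. What is shaped like the knob3 but grey is not meant.

How it is judged:
On the way, in this order (a step that is already met when the one before it is completed fails the run):
1. all five knobs have been tipped into the hopper, the tray still raised (x of knob0 in the frame of hopper between 0 and 0.192 m and y of knob0 in the frame of hopper between -0.105 and 0.105 m and z of knob0 in the frame of hopper between 0.015 and 0.115 m and x of knob1 in the frame of hopper between 0 and 0.192 m and y of knob1 in the frame of hopper between -0.105 and 0.105 m and z of knob1 in the frame of hopper between 0.015 and 0.115 m and x of knob2 in the frame of hopper between 0 and 0.192 m and y of knob2 in the frame of hopper between -0.105 and 0.105 m and z of knob2 in the frame of hopper between 0.015 and 0.115 m and x of knob3 in the frame of hopper between 0 and 0.192 m and y of knob3 in the frame of hopper between -0.105 and 0.105 m and z of knob3 in the frame of hopper between 0.015 and 0.115 m and x of knob4 in the frame of hopper between 0 and 0.192 m and y of knob4 in the frame of hopper between -0.105 and 0.105 m and z of knob4 in the frame of hopper between 0.015 and 0.115 m and value of joint tray above 0.6 rad), for 0.1 s.
2. the tray is back down on its rest (value of joint tray below 0.1 rad), for 0.2 s.
At the end, for the whole second after the job is handed in: All five knobs lie in the hopper, the tray is level on its rest (under 0.1 rad), and the fingers hold the mirror still (over 0.5 N on it, under 0.05 rad/s) so that the camera's reflected line of sight meets the gauge: it passes within 20 mm (the tube's radius) of the gauge's axis (x of knob0 in the frame of hopper between 0 and 0.192 m and y of knob0 in the frame of hopper between -0.105 and 0.105 m and z of knob0 in the frame of hopper between 0.015 and 0.115 m and x of knob1 in the frame of hopper between 0 and 0.192 m and y of knob1 in the frame of hopper between -0.105 and 0.105 m and z of knob1 in the frame of hopper between 0.015 and 0.115 m and x of knob2 in the frame of hopper between 0 and 0.192 m and y of knob2 in the frame of hopper between -0.105 and 0.105 m and z of knob2 in the frame of hopper between 0.015 and 0.115 m and x of knob3 in the frame of hopper between 0 and 0.192 m and y of knob3 in the frame of hopper between -0.105 and 0.105 m and z of knob3 in the frame of hopper between 0.015 and 0.115 m and x of knob4 in the frame of hopper between 0 and 0.192 m and y of knob4 in the frame of hopper between -0.105 and 0.105 m and z of knob4 in the frame of hopper between 0.015 and 0.115 m and value of joint tray below 0.1 rad and y of gauge in the frame of sight between -0.02 and 0.02 m and x of gauge in the frame of sight above 0.05 m and velocity of joint mirror between -0.05 and 0.05 rad/s and contact force between the fingers and mirror above 0.5 N); the arm keeps its last pose, push and grip.
It fails at once if a bystander is moved more than 40 mm (distance of any of mallet, gouge, brush, sanding_block, wax_tin, oil_bottle, spindle_blank from where it was at the start of the episode above 0.04 m).
It also fails if it takes over 64 s, if anything falls off the work surface, if the arm or the gripper's body presses on something with over 40 N, if the wrist force passes 120 N, or if a joint passes its speed limit or range.

## Robot

A 6-joint arm with a two-finger parallel gripper is mounted at the origin on the work surface. World frame = base frame: x ahead of the robot, y to its left, z up, the work surface at z = 0. Lengths are in m, angles in rad, forces in N, time in s.
With the tool pointing down it reaches from about 0.3 to 0.875 m from the base axis. Payload 4.2 kg.
Tool frame: the origin (TCP) lies at the centre of the arm's flange, where the gripper is bolted on; the fingertips stand 173 mm ahead of it and the grasp point (between the pads) lies 155 mm ahead of it; x points along the fingers, z is the direction in which the jaws open and shut, and the axes are right-handed (so a half turn about x gives the same grasp; the last joint's range is limited). The gripper opens to 85 mm and grips with 20 to 120 N. Pads are 22 mm wide; open, the fingers measure 114 mm over their backs; the gripper's body (76 mm by 85 mm) begins 54 mm behind the grasp point. The pads swing forward as they close: fully open they stand 13 mm farther back than shut.
Start: joints at [1.244, 0.32, 1.565, -0, 1.257, -0.02], TCP at [0.174, 0.548, 0.405] pointing down, gripper open.
Joint ranges: [-3.11, 3.11], [-0.84, 2.01], [0.21, 2.61], [-1.34, 4.49], [0.05, 2.63], [-2.56, 2.56]. Speed limits (rad/s): [2.57, 2.57, 3.14, 3.14, 3.14, 3.14].

## Interface

Orientations are given as a unit quaternion [x, y, z, w].
In Python, from workcell import robot gives the robot as it stands. Calls block until the motion is done:
- robot.movep(position, orientation): joint-space move of the TCP to a pose.
- robot.move_straight(position, rotation=None, velocity=0.15, stop_force=None): straight line of the TCP; rotation=None keeps the orientation; velocity is the mean speed in m/s. With stop_force (N) it stops when the force on the tool has changed by that much, and returns True; else False.
- robot.movej(angles): joint-space move.
- robot.open() and robot.close_gripper(effort=None): open the fingers fully, or close them until they stop; effort is the grip in N (None keeps the last).
- robot.hold(seconds).
- robot.solve_ik(position, orientation): joint angles nearest the present ones, or None.
- robot.read_state(): the state.
- robot.camera(name): name is "scene" or "top" or "wrist"; returns a dict with "frame" (400x640x3 uint8, red, green, blue), "range_z" (400x640 float32, m along the optical axis (not along the pixel's ray), 0 where there is no reading), "K" (3x3 intrinsics, pixels), "k1" (the pictures are not rectified: a ray, as slopes to the right and down, at radius r is drawn at 1 + k1 r^2 times it, then the intrinsics apply), "eye" and "attitude" of the camera in the world; the wrist camera has in their place "mount" (4x4, takes a point from camera to tool coordinates, whose origin is the TCP and whose axes are the tool frame's). Camera axes: x right, y down, z forward; pixel columns grow to the right and rows downward; lengths in m; the calibration is good to about 2 mm. A picture is of the moment at which its call begins: read the wrist's pose just before it.
A pose or a line that the arm cannot do raises robot.Unreachable and nothing moves.
- robot.sign_off(): hands the job in, once; it reports no verdict.
Trained networks look in the newest picture that a camera, given by its name, has taken for a name from the list of things; names that differ only in an ending like _2 or _b are one class to them, and where a whole thing is asked for, a point or a joint stands for the part that bears it (a point fixed in the world has none). Each returns a list of dicts, best first, with "conf" (0 to 1); they miss things now and then, are a little off and sometimes report something else, mostly with a low value. They report only what shows in the picture. A call takes as long as a camera call. They do not tell look-alikes from the thing itself.
- robot.masks_of(thing, camera): "pixels" (400x640 bool, what is visible of it) and "extent" ([left, top, width, height] in pixels, round what is visible of it).
The state is a dict: "time_s": time; "joint_pos": joint angles; "joint_velocities": joint speeds; "joint_efforts": joint torques, N m; "ee_pos": TCP position; "tool_rot": TCP orientation; "contact_force": force on the tool from outside, world axes, zero at the start; "moment": the same for the moment, N m; "gripper_width": finger opening in m.
Only numpy, scipy, OpenCV 4.12 (cv2) and the standard library are available. Lean on these libraries where they do the work, as an engineer would, in place of code of your own. Each camera call takes 0.05 s, during which the arm holds its last target. There are 200 camera calls.

## Working session

There is one attempt and no reset: what is moved stays moved. The work goes in short steps, each a Python script; the robot and the scene stay as the last script left them, time stands still between calls to the robot, and variables do not carry over. Pictures are saved under pics/ and viewed, about 8 in all and at most 12, crops included, and the job is handed in when it is done.

```bash
mkdir -p pics; ls; cat > h.py <<'E'
import numpy as np, cv2
from workcell import robot
from scipy.spatial.transform import Rotation as R
def snap(name,save=None):
    st=robot.read_state(); c=robot.camera(name)
    if save: cv2.imwrite('pics/'+save,c['frame'][:,:,::-1])
    if 'mount' in c:
        T=np.eye(4);T[:3,:3]=R.from_quat(st['tool_rot']).as_matrix();T[:3,3]=st['ee_pos'];M=T@c['mount']
    else:
        M=np.eye(4);a=np.array(c['attitude'])
        M[:3,:3]=a if a.shape==(3,3) else R.from_quat(a).as_matrix();M[:3,3]=c['eye']
    c['M']=M;return c
def cloud(c):
    K=np.array(c['K']);h,w=c['range_z'].shape
    u,v=np.meshgrid(np.arange(w),np.arange(h))
    p=np.stack([u,v],-1).reshape(-1,1,2).astype(float)
    n=cv2.undistortPoints(p,K,np.array([c['k1'],0,0,0,0.]),).reshape(h,w,2)
    z=c['range_z'][...,None];P=np.concatenate([n*z,z],-1)
    return P@c['M'][:3,:3].T+c['M'][:3,3]
def proj(c,X):
    Mi=np.linalg.inv(c['M']);p=(np.atleast_2d(X)@Mi[:3,:3].T+Mi[:3,3])
    return cv2.projectPoints(p,np.zeros(3),np.zeros(3),np.array(c['K']),np.array([c['k1'],0,0,0,0.]))[0].reshape(-1,2)
E
python3 - <<'E'
from h import *
for n in ['scene','top']:
    c=snap(n,n+'0.png');P=cloud(c);np.savez(n+'0.npz',P=P,f=c['frame'],M=c['M'],K=c['K'],k1=c['k1'])
    print(n,c['attitude'],c['eye'],c['K'],c['k1'])
    for t in ['hopper','tray','tray_bar','gauge','lens','mirror','mirror_pin','knob0','mallet','gouge','brush','sanding_block','wax_tin','oil_bottle','spindle_blank']:
        try:
            for m in robot.masks_of(t,n)[:6]:
                q=P[m['pixels']&(c['range_z']>0)]
                print(t,round(m['conf'],2),np.round(m['extent']),np.median(q,0).round(3) if len(q) else None)
        except Exception as e: print(t,e)
print(robot.read_state())
E
```

```text
pics
scene [ 0.69207025  0.53814092 -0.30615576 -0.37109536] [ 1.523136   -0.1855134   0.74208837] [[447.20162377   0.         327.023858  ]
 [  0.         447.20162377 200.17092983]
 [  0.           0.           1.        ]] -0.04008454536100494
hopper 0.82 [360. 160. 152. 140.] [0.761 0.237 0.122]
tray 0.55 [360. 159.  83.  48.] [0.567 0.247 0.138]
tray_bar 0.37 [254. 190.  43.  50.] [ 0.588 -0.121  0.1  ]
gauge 0.73 [364. 159. 145. 140.] [0.761 0.235 0.122]
gauge 0.27 [250. 192.  48.  48.] [ 0.587 -0.121  0.099]
mirror 0.6 [212. 188.  86. 107.] [ 0.63  -0.163  0.068]
mirror 0.55 [251. 189.  44.  52.] [ 0.587 -0.123  0.099]
mirror_pin 0.87 [254. 191.  40.  48.] [ 0.588 -0.123  0.099]
knob0 0.73 [393. 184.  14.  18.] [0.618 0.207 0.144]
knob0 0.68 [413. 177.   9.  21.] [0.608 0.253 0.144]
knob0 0.54 [252. 188.  42.  49.] [ 0.585 -0.123  0.097]
knob0 0.46 [345. 227.  12.  12.] [0.594 0.082 0.026]
knob0 0.3 [426. 164.  26.  18.] [0.351 0.454 0.021]
mallet 0.69 [429. 167.  22.  14.] [0.351 0.456 0.021]
mallet 0.5 [394. 186.  15.  17.] [0.618 0.206 0.144]
mallet 0.3 [251. 188.  44.  50.
[... 2012 characters left out ...]
': 1.6, 'joint_pos': array([ 1.24401428e+00,  3.19590872e-01,  1.56450212e+00, -3.56271214e-05,
        1.25739904e+00, -1.99628735e-02]), 'joint_velocities': array([ 1.43855413e-03,  6.33092757e-04,  1.79737329e-03, -7.58965209e-05,
       -1.58698293e-03, -8.82705866e-04]), 'joint_efforts': array([ 6.05373407e-05, -4.15417886e+01, -2.34416950e+01, -2.24714199e-05,
        4.10929215e-04,  2.04260920e-05]), 'ee_pos': array([0.17364809, 0.54814759, 0.40474237]), 'tool_rot': array([-0.41771613,  0.57049389,  0.41773739,  0.57056589]), 'contact_force': array([ 0.05706047,  0.50321998, -0.65798352]), 'moment': array([ 0.03311462, -0.0185831 ,  0.01676667]), 'gripper_width': 0.08550289703938595}
```

```bash
python3 - <<'E'
import cv2
a=cv2.imread('pics/top0.png')[90:330,150:490];cv2.imwrite('pics/topc.png',cv2.resize(a,None,fx=2.3,fy=2.3,interpolation=2))
a=cv2.imread('pics/scene0.png')[140:320,120:530];cv2.imwrite('pics/scenec.png',cv2.resize(a,None,fx=1.9,fy=1.9,interpolation=2))
E
```

```text
(no output)
```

View pics/topc.png

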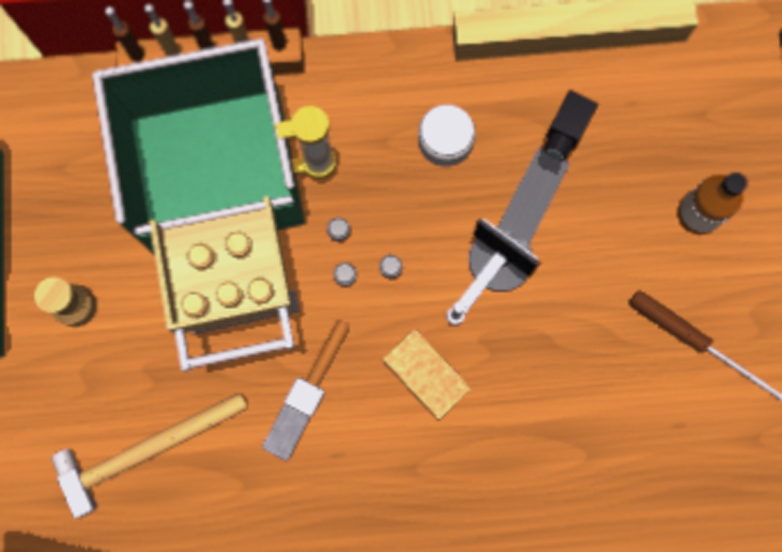

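View pics/scenec.png

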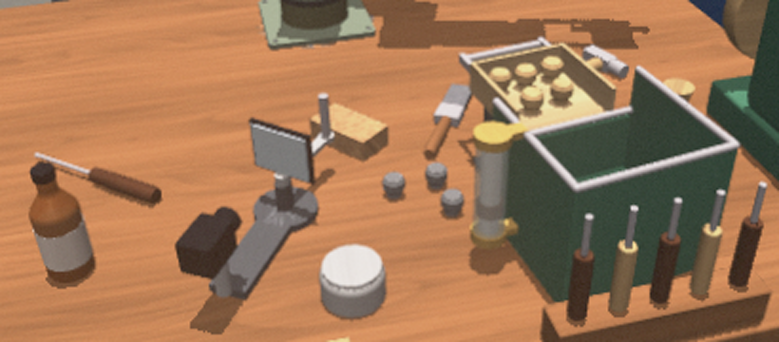

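The top view shows five wooden knobs in the tray (crop 195–260, 245–303) and three grey look-alikes on the table at (339,229), (345,273) and (391,266), which are not meant. The bar runs from (180,363) to (297,344). The gauge cap is at (312,125), the mirror at (505,250), its pin at (456,315) and the camera at (572,120).

```bash
python3 - <<'E'
import numpy as np,cv2
for n in ['top','scene']:
    d=np.load(n+'0.npz');P=d['P'];f=d['f'].astype(int);X=P.reshape(-1,3);C=f.reshape(-1,3)
    ok=np.isfinite(X).all(1)&(X[:,0]>.3)&(X[:,0]<1.0);X=X[ok];C=C[ok]
    box=lambda x0,x1,y0,y1,z0,z1:(X[:,0]>x0)&(X[:,0]<x1)&(X[:,1]>y0)&(X[:,1]<y1)&(X[:,2]>z0)&(X[:,2]<z1)
    rim=X[box(.62,.9,.1,.4,.168,.187)&(C.max(1)-C.min(1)<60)]
    print(n,'rim',len(rim),cv2.minAreaRect(rim[:,:2].astype(np.float32)))
    bar=X[box(.40,.5,.13,.33,.125,.165)]
    print('bar',len(bar),cv2.minAreaRect(bar[:,:2].astype(np.float32)) if len(bar)>4 else 0,bar.mean(0),bar[:,1].min(),bar[:,1].max())
    cap=X[box(.62,.85,.02,.16,.182,.2)&(C[:,0]-C[:,2]>80)]
    print('cap',len(cap),cap.mean(0),cv2.minEnclosingCircle(cap[:,:2].astype(np.float32)) if len(cap) else 0)
    pin=X[box(.45,.56,-.14,0.0,.075,.14)]
    print('pin',len(pin),pin.mean(0),np.median(pin,0),pin[:,2].max())
    fr=X[box(.5,.75,-.25,-.03,.128,.145)]
    print('frame',len(fr),fr.mean(0),cv2.minAreaRect(fr[:,:2].astype(np.float32)))
    cb=X[box(.68,.86,-.32,-.12,.105,.13)]
    print('cam',len(cb),cb.mean(0),cv2.minAreaRect(cb[:,:2].astype(np.float32)) if len(cb) else 0)
E
```

```text
top rim 536 ((0.7534747123718262, 0.23412641882896423), (0.2020142376422882, 0.25777652859687805), 7.023080825805664)
bar 268 ((0.4827660918235779, 0.21770590543746948), (0.0415765643119812, 0.13819554448127747), 4.5406413078308105) [0.47477427 0.22224686 0.14508372] 0.14790610120017506 0.2879707113969064
cap 250 [0.74214033 0.11094409 0.18973036] ((0.742588222026825, 0.11468705534934998), 0.03227310627698898)
pin 32 [ 0.50551952 -0.06032725  0.1175055 ] [ 0.5050652  -0.06028243  0.12516719] 0.13338087077723504
frame 130 [ 0.57680351 -0.12493218  0.13560141] ((0.624151349067688, -0.1465383619070053), (0.08924338221549988, 0.29358750581741333), 67.55982971191406)
cam 364 [ 0.74050546 -0.23188438  0.12003742] ((0.7394680976867676, -0.23150581121444702), (0.04183731973171234, 0.08408429473638535), 58.11336135864258)
scene rim 1553 ((0.7564224004745483, 0.2325844168663025), (0.20309758186340332, 0.26334086060523987), 7.140445709228516)
bar 205 ((0.4772662818431854, 0.21820645034313202), (0.031699225306510925, 0.13673099875450134), 5.99423360824585) [0.47732348 0.2150869  0.14185418] 0.15027930302018871 0.286317573643972
cap 224 [0.74378897 0.11247054 0.18834147] ((0.7406811714172363, 0.11624059826135635), 0.03242869675159454)
pin 98 [ 0.51287795 -0.05914381  0.10455302] [ 0.5130689  -0.05936827  0.10523548] 0.1299702198447915
frame 173 [ 0.58508633 -0.12557289  0.1330791 ] ((0.5690329074859619, -0.09273495525121689), (0.08986417204141617, 0.12103723734617233), 25.55145263671875)
cam 585 [ 0.7539531  -0.23365859  0.11756959] ((0.7429192662239075, -0.22980093955993652), (0.045610859990119934, 0.08378636837005615), 56.05583572387695)
```

```bash
cat >> h.py <<'E'
def rot(x,z):
    x=np.array(x,float);x/=np.linalg.norm(x);z=np.array(z,float);z-=x*(x@z);z/=np.linalg.norm(z)
    return R.from_matrix(np.stack([x,np.cross(z,x),z],1)).as_quat()
def ik(p,x,z):
    """better of the two half-turn grasps by joint change"""
    b=None;q0=robot.read_state()['joint_pos']
    for s in (1,-1):
        q=robot.solve_ik(list(p),list(rot(x,s*np.array(z,float))))
        if q is not None:
            d=np.abs(np.array(q)-q0).max()
            if b is None or d<b[0]: b=(d,s,np.array(q))
    return b
E
python3 - <<'E'
from h import *
c=robot.camera('wrist');print(np.round(c['mount'],3),c['K'][0])
st=robot.read_state();print(R.from_quat(st['tool_rot']).as_matrix().round(2))
ey=np.array([-.122,.9925,0]);ex=np.array([.9925,.122,0]);O=np.array([.656,.247,0])
for th in np.arange(0,1.3,.25):
    a=th+.1077;B=O+[0,0,.12]+.186*(-np.cos(a)*ex+np.sin(a)*np.array([0,0,1]))
    p=np.pi/4*(1+th/1.25);x=np.cos(p)*ex-np.sin(p)*np.array([0,0,1]);z=np.cross(x,ey)
    for s in (1,-1): 
        q=robot.solve_ik(list(B-.155*x),list(rot(x,s*z)));print(th,s,None if q is None else np.round(q,2))
P=np.array([.582,-.125,.112])
for an in (138,165,192,200):
    r=np.array([np.cos(np.radians(an)),np.sin(np.radians(an)),0]);t=np.array([-r[1],r[0],0])
    for s in (1,-1):
        q=robot.solve_ik(list(P+.11*r+[0,0,.155]),list(rot([0,0,-1],s*t)));print(an,s,None if q is None else np.round(q,2))
E
```

```text
[[ 0.001 -0.305  0.952  0.029]
 [-0.001 -0.952 -0.305  0.078]
 [ 1.    -0.001 -0.002  0.001]
 [ 0.     0.     0.     1.   ]] [300.7245439    0.         320.37158801]
[[ 0.   -0.95  0.3 ]
 [ 0.    0.3   0.95]
 [-1.    0.    0.  ]]
0.0 1 [0.61 0.22 2.36 4.29 0.37 2.38]
0.0 -1 [ 0.61  0.22  2.36  4.29  0.37 -0.76]
0.25 1 [ 0.55  0.13  2.18 -0.8   0.35  1.12]
0.25 -1 [ 0.55  0.13  2.18 -0.8   0.35 -2.02]
0.5 1 [ 0.49  0.13  1.97 -0.29  0.62  0.57]
0.5 -1 None
0.75 1 [ 0.44  0.2   1.75 -0.12  0.9   0.38]
0.75 -1 None
1.0 1 [ 0.39  0.3   1.51 -0.05  1.18  0.29]
1.0 -1 None
1.25 1 [ 0.36  0.44  1.25 -0.    1.45  0.23]
1.25 -1 None
138 1 [-0.13  0.34  1.92 -0.    0.88  2.18]
138 -1 [-0.13  0.34  1.92 -0.    0.88 -0.96]
165 1 [-0.22  0.32  1.96 -0.    0.86  1.61]
165 -1 [-0.22  0.32  1.96 -0.    0.86 -1.53]
192 1 [-0.33  0.33  1.94 -0.    0.87  1.04]
192 -1 [-0.33  0.33  1.94 -0.    0.87 -2.11]
200 1 [-0.35  0.35  1.92 -0.    0.88  0.87]
200 -1 [-0.35  0.35  1.92 -0.    0.88 -2.27]
```

```bash
python3 - <<'E'
from h import *
ey=np.array([-.122,.9925,0]);ex=np.array([.9925,.122,0]);O=np.array([.656,.247,0])
Z=np.array([0,0,1.])
for p0 in (52,57,62):
  for th in (0,.15,.3,.6):
    a=th+.1077;B=O+[0,0,.12]+.186*(-np.cos(a)*ex+np.sin(a)*Z)
    p=np.radians(p0+(90-p0)*th/1.25);x=np.cos(p)*ex-np.sin(p)*Z;z=np.cross(x,ey)
    q=robot.solve_ik(list(B-.158*x),list(rot(x,z)));print(p0,th,None if q is None else np.round(q,2))
def view(p,z,n):
    b=ik(p,[0,0,-1],z);print(b);robot.movej(list(b[2]));robot.hold(.3)
    c=snap('wrist',n+'.png');np.savez(n+'.npz',P=cloud(c),f=c['frame'],M=c['M'],K=c['K'],k1=c['k1']);print(robot.read_state()['time_s'])
view([.52,-.10,.43],[0,1,0],'wm')
view([.52,.20,.50],ey,'wt')
E
python3 -c "
import cv2,numpy as np
cv2.imwrite('pics/w2.png',np.hstack([cv2.resize(cv2.imread('pics/w%s.png'%k),None,fx=.62,fy=.62,interpolation=3) for k in 'mt']))"
```

```text
52 0 None
52 0.15 [ 0.55  0.15  2.18 -0.72  0.35  1.05]
52 0.3 [ 0.52  0.13  2.07 -0.4   0.5   0.71]
52 0.6 [ 0.46  0.17  1.83 -0.15  0.82  0.42]
57 0 [ 0.55  0.19  2.22 -0.87  0.3   1.22]
57 0.15 [ 0.53  0.16  2.13 -0.48  0.43  0.8 ]
57 0.3 [ 0.5   0.15  2.03 -0.29  0.58  0.59]
57 0.6 [ 0.45  0.18  1.8  -0.12  0.87  0.39]
62 0 [ 0.53  0.19  2.16 -0.53  0.38  0.86]
62 0.15 [ 0.51  0.17  2.08 -0.32  0.52  0.64]
62 0.3 [ 0.49  0.16  1.98 -0.21  0.66  0.51]
62 0.6 [ 0.44  0.2   1.77 -0.1   0.93  0.37]
(np.float64(1.455725565414613), -1, array([-2.11707446e-01,  2.32337581e-01,  1.62313489e+00, -4.44089210e-16,
        1.28612018e+00,  1.35908888e+00]))
4.6
(np.float64(0.5577786236271137), -1, array([ 3.46531071e-01,  2.47570156e-01,  1.42917425e+00, -4.44089210e-16,
        1.46484824e+00,  1.79501904e+00]))
6.125
```

View pics/w2.png

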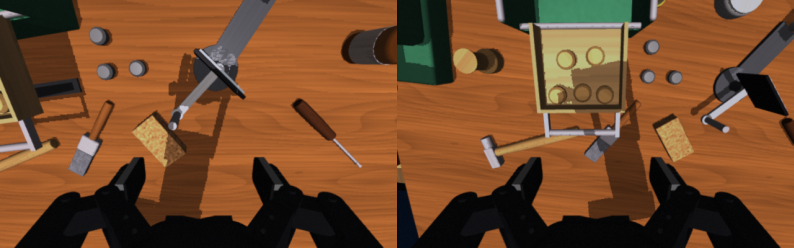

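The left picture shows the mirror and its pin at wm pixel (280,195). The right one shows the tray, with the bar at wt pixel (300,210), the five knobs inside, and the grey look-alikes outside on the right.

```bash
python3 - <<'E'
import numpy as np,cv2
def L(n):
    d=np.load(n+'.npz');X=d['P'].reshape(-1,3);C=d['f'].reshape(-1,3).astype(int);k=np.isfinite(X).all(1);return X[k],C[k]
box=lambda X,x0,x1,y0,y1,z0,z1:(X[:,0]>x0)&(X[:,0]<x1)&(X[:,1]>y0)&(X[:,1]<y1)&(X[:,2]>z0)&(X[:,2]<z1)
X,C=L('wt')
b=X[box(X,.44,.52,.175,.265,.134,.16)]
l=cv2.fitLine(b[:,:2].astype(np.float32),cv2.DIST_HUBER,0,.01,.01).ravel();print('barline',len(b),l,'yaw',np.degrees(np.arctan2(-l[0]*np.sign(l[1]),abs(l[1]))),'x at y=.222',l[2]+l[0]/l[1]*(.222-l[3]),b[:,2].max(),np.percentile(b[:,2],90))
a=X[box(X,.44,.52,.12,.32,.134,.16)];print('bar y ext',np.percentile(a[:,1],[1,99]))
r=X[box(X,.62,.70,.15,.33,.103,.118)];print('front rim',len(r),r.mean(0))
X,C=L('wm')
t=X[box(X,.47,.55,-.10,-.02,.122,.135)];print('pintop',len(t),t.mean(0),cv2.minEnclosingCircle(t[:,:2].astype(np.float32)))
t=X[box(X,.47,.55,-.10,-.02,.075,.122)];print('pin',len(t),t.mean(0))
f=X[box(X,.52,.64,-.19,-.07,.128,.145)]
l=cv2.fitLine(f[:,:2].astype(np.float32),cv2.DIST_HUBER,0,.01,.01).ravel();print('frame',len(f),l,np.degrees(np.arctan2(l[1],l[0])),cv2.minAreaRect(f[:,:2].astype(np.float32)),f.mean(0),cv2.minAreaRect(f[:,:2].astype(np.float32))[0])
lv=X[box(X,.48,.60,-.13,-.04,.055,.07)];l=cv2.fitLine(lv[:,:2].astype(np.float32),cv2.DIST_HUBER,0,.01,.01).ravel();print('lever',len(lv),l,np.degrees(np.arctan2(l[1],l[0])))
st=X[box(X,.60,.75,-.26,-.12,.006,.04)];print('stand',len(st));l=cv2.fitLine(st[:,:2].astype(np.float32),cv2.DIST_HUBER,0,.01,.01).ravel();print(l,np.degrees(np.arctan2(l[1],l[0])))
c=X[box(X,.66,.86,-.32,-.12,.10,.13)];print('cam',len(c),c.mean(0) if len(c) else 0)
E
```

```text
barline 954 [ 0.10565358 -0.994403    0.47365123  0.22132681] yaw 6.064823 x at y=.222 0.4735797 0.1599785621643825 0.14852103540742834
bar y ext [0.15292349 0.29477848]
front rim 25 [0.66153019 0.1546581  0.10956847]
pintop 194 [ 0.5090352  -0.05917106  0.1304723 ] ((0.5080440640449524, -0.058710239827632904), 0.007143364753574133)
pin 173 [ 0.51280821 -0.06094963  0.10068358]
frame 1258 [ 0.67736864  0.73564374  0.5855652  -0.12843418] 47.361637 ((0.5846367478370667, -0.12989819049835205), (0.0961274653673172, 0.009607885964214802), 47.36921691894531) [ 0.58556521 -0.12843418  0.13781267] (0.5846367478370667, -0.12989819049835205)
lever 1306 [ 0.7334675  -0.6797245   0.54583526 -0.09383314] -42.822117
stand 5101
[ 0.7669935  -0.64165485  0.65516907 -0.17655805] -39.91532
cam 0 0
```

```bash
cat >> h.py <<'E'
yw=np.radians(6.5);ex=np.array([np.cos(yw),np.sin(yw),0]);ey=np.array([-np.sin(yw),np.cos(yw),0]);Z=np.array([0,0,1.])
BAR=np.array([.4734,.224,.140]);O=BAR+.185*ex;O[2]=0
def lift(th,p0=52,p1=90,phi=15,off=0.,d=.158):
    a=th+.1077;B=O+[0,0,.12]+.1861*(-np.cos(a)*ex+np.sin(a)*Z)
    p=np.radians(p0+(p1-p0)*th/1.25);x=np.cos(p)*ex-np.sin(p)*Z;z=np.cross(x,ey)
    f=np.radians(phi);x=np.cos(f)*x+np.sin(f)*ey
    return B-(d+off)*x,rot(x,z)
E
python3 - <<'E'
from h import *
for p0 in (50,54):
  for phi in (10,20):
    for off,th in ((.1,0),(0,0),(0,.3),(0,1.25)):
        p,r=lift(th,p0,90,phi,off);q=robot.solve_ik(list(p),list(r));print(p0,phi,off,th,None if q is None else np.round(q,2))
E
```

```text
50 10 0.1 0 [ 0.46 -0.07  2.34 -0.31  0.17  0.57]
50 10 0 0 None
50 10 0 0.3 [0.4  0.11 2.13 0.08 0.35 0.17]
50 10 0 1.25 [0.28 0.42 1.28 0.17 1.41 0.14]
50 20 0.1 0 [ 0.19 -0.06  2.38  1.23  0.32 -1.15]
50 20 0 0 [ 0.28  0.19  2.37  2.15  0.28 -2.04]
50 20 0 0.3 [ 0.26  0.12  2.16  0.76  0.4  -0.59]
50 20 0 1.25 [0.2  0.41 1.33 0.35 1.38 0.02]
54 10 0.1 0 [ 0.43 -0.07  2.28 -0.06  0.28  0.32]
54 10 0 0 None
54 10 0 0.3 [0.39 0.12 2.09 0.11 0.43 0.14]
54 10 0 1.25 [0.28 0.42 1.28 0.17 1.41 0.14]
54 20 0.1 0 [ 0.19 -0.05  2.31  0.94  0.38 -0.84]
54 20 0 0 [ 0.28  0.19  2.33  1.72  0.25 -1.59]
54 20 0 0.3 [ 0.25  0.13  2.12  0.67  0.47 -0.48]
54 20 0 1.25 [0.2  0.41 1.33 0.35 1.38 0.02]
```

```bash
python3 - <<'E'
from h import *
for p0 in (61,64):
    for off,th in ((.09,0),(.045,0),(0,0),(0,.1),(0,.2),(0,.4),(0,.8),(0,1.25)):
        p,r=lift(th,p0,90,0,off,.165);q=robot.solve_ik(list(p),list(r));print(p0,off,th,None if q is None else np.round(q,2))
E
```

```text
61 0.09 0 [ 0.59  0.01  2.12 -0.41  0.59  0.77]
61 0.045 0 [ 0.56  0.09  2.15 -0.47  0.48  0.82]
61 0 0 [ 0.54  0.18  2.17 -0.57  0.38  0.92]
61 0 0.1 [ 0.52  0.16  2.11 -0.41  0.47  0.74]
61 0 0.2 [ 0.51  0.15  2.05 -0.3   0.56  0.62]
61 0 0.4 [ 0.48  0.16  1.91 -0.18  0.75  0.47]
61 0 0.8 [ 0.41  0.25  1.61 -0.06  1.11  0.32]
61 0 1.25 [ 0.35  0.44  1.23 -0.    1.48  0.24]
64 0.09 0 [ 0.57  0.03  2.08 -0.32  0.65  0.67]
64 0.045 0 [ 0.54  0.1   2.11 -0.36  0.54  0.71]
64 0 0 [ 0.52  0.19  2.14 -0.43  0.43  0.77]
64 0 0.1 [ 0.51  0.17  2.08 -0.32  0.52  0.64]
64 0 0.2 [ 0.5   0.16  2.02 -0.24  0.62  0.56]
64 0 0.4 [ 0.47  0.17  1.89 -0.15  0.8   0.44]
64 0 0.8 [ 0.41  0.25  1.6  -0.05  1.13  0.31]
64 0 1.25 [ 0.35  0.44  1.23 -0.    1.48  0.24]
```

```bash
sed -i 's/p0=52,p1=90,phi=15,off=0.,d=.158/p0=61,p1=90,phi=0,off=0.,d=.165/' h.py; python3 - <<'E'
from h import *
robot.movep(*map(list,lift(0,off=.10)))
p,r=lift(0);print(robot.move_straight(list(p),velocity=.08,stop_force=10))
s=robot.read_state();print(s['time_s'],s['contact_force'],s['ee_pos']-p)
snap('scene','s1.png');c=snap('wrist','w1.png')
a=cv2.imread('pics/s1.png')[100:300,330:530];b=cv2.imread('pics/w1.png')
cv2.imwrite('pics/g1.png',np.hstack([cv2.resize(a,(400,400)),cv2.resize(b,None,fx=.6,fy=.6)[:, :384] if 0 else cv2.copyMakeBorder(cv2.resize(b,(400,250)),0,150,0,0,0)]))
E
```

```text
False
8.5 [ 0.73627279 -0.36995496  0.1381196 ] [-4.60820339e-05  4.28529352e-05  4.36285409e-04]
```

View pics/g1.png

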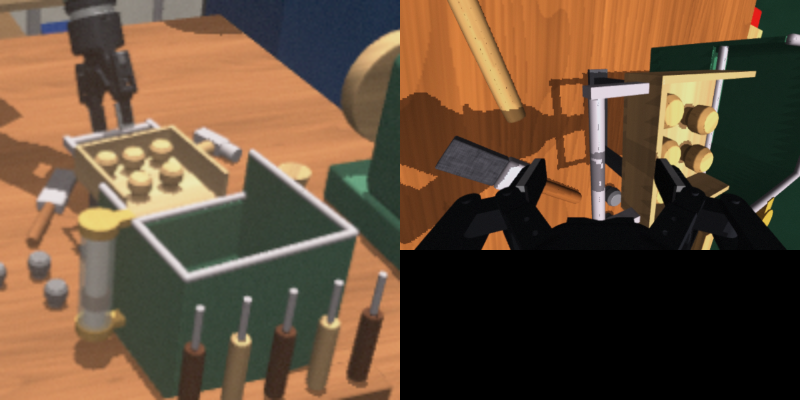

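The wrist view (right half) shows the bar at x≈598, centred between the pads at about 540 and 660, and nothing is touching. I'll close and lift.

```bash
python3 - <<'E'
from h import *
robot.close_gripper(40)
s=robot.read_state();print(s['time_s'],s['gripper_width'],s['contact_force'].round(1))
for th in np.linspace(0,1.25,9)[1:]:
    p,r=lift(th);robot.move_straight(list(p),list(r),velocity=.10)
    s=robot.read_state();print(round(th,2),s['time_s'],s['gripper_width'].round(4),s['contact_force'].round(1),s['moment'].round(1))
robot.hold(.6)
c=snap('top','t2.png');P=cloud(c)
for m in robot.masks_of('knob0','top'):
    print(m['conf'],m['extent'],np.median(P[m['pixels']],0).round(3))
snap('scene','s2.png')
a=cv2.imread('pics/s2.png')[80:300,310:530];b=cv2.imread('pics/t2.png')[90:270,160:340]
cv2.imwrite('pics/g2.png',np.hstack([cv2.resize(a,(400,400)),cv2.resize(b,(400,400))]))
E
```

```text
9.275 0.010716576628838254 [-7.9  0.1  1.7]Traceback (most recent call last):
  File "<stdin>", line 6, in <module>
AttributeError: 'float' object has no attribute 'round'
```

```bash
python3 - <<'E'
from h import *
for th in np.linspace(0,1.25,9)[2:]:
    p,r=lift(th);robot.move_straight(list(p),list(r),velocity=.10)
    s=robot.read_state();print(round(th,2),s['time_s'],round(s['gripper_width'],4),s['contact_force'].round(1),s['moment'].round(1))
robot.hold(.6)
c=snap('top','t2.png');P=cloud(c)
for m in robot.masks_of('knob0','top'):
    print(m['conf'],m['extent'],np.median(P[m['pixels']],0).round(3))
snap('scene','s2.png')
a=cv2.imread('pics/s2.png')[80:300,310:530];b=cv2.imread('pics/t2.png')[90:270,160:340]
cv2.imwrite('pics/g2.png',np.hstack([cv2.resize(a,(400,400)),cv2.resize(b,(400,400))]))
E
```

```text
0.31 10.3083 0.0101 [-7.3  1.3 -2. ] [0.2 1.7 0.3]
0.47 10.8333 0.0101 [-10.4   1.4   1.4] [0.2 1.9 0.3]
0.62 11.3667 0.0103 [-13.    1.3   5.9] [-0.   2.   0.2]
0.78 11.9 0.0105 [-9.   1.1  6.7] [0.1 1.7 0.2]
0.94 12.4333 0.0099 [-6.5  0.8  7. ] [0.2 1.1 0.2]
1.09 12.975 0.0101 [-3.6  2.8  5.4] [0.2 0.7 0.2]
1.25 13.5167 0.0103 [-2.7  3.2  4.6] [0.5 0.5 0.2]
0.44 [244.0, 144.7, 12.2, 9.3] [0.789 0.23  0.051]
```

View pics/g2.png

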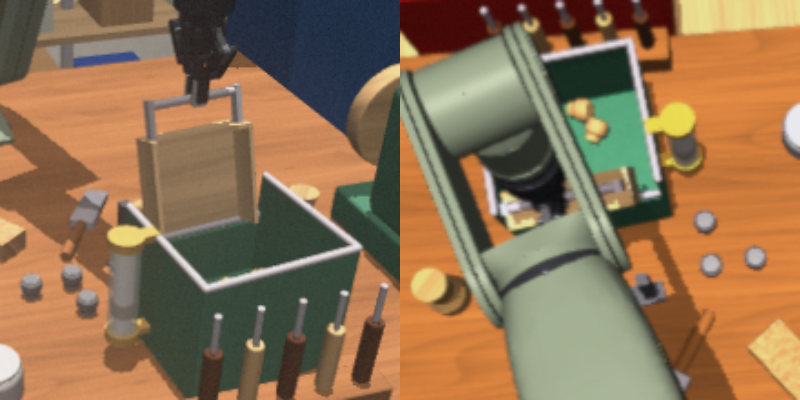

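The tray is raised and empty. Two knobs show in the hopper, and the arm hides the rest. I'll lower the tray, release it, back off and count the knobs from above.

```bash
python3 - <<'E'
from h import *
for th in np.linspace(0,1.25,7)[::-1][1:]:
    p,r=lift(th);robot.move_straight(list(p),list(r),velocity=.10)
robot.hold(.3);s=robot.read_state();print(s['time_s'],s['contact_force'].round(1))
robot.open()
p,r=lift(0,off=.10);robot.move_straight(list(p),velocity=.12)
p=np.array([.50,-.03,.42]);b=ik(p,[0,0,-1],[0,1,0]);print(b);robot.movej(list(b[2]))
s=robot.read_state();print(s['time_s'])
c=snap('top','t3.png');P=cloud(c)
b=P.reshape(-1,3);b=b[(b[:,0]>.455)&(b[:,0]<.50)&(b[:,1]>.18)&(b[:,1]<.26)&(b[:,2]>.1)];print('bar',b.mean(0),len(b))
for m in robot.masks_of('knob0','top'): print(round(m['conf'],2),m['extent'],np.median(P[m['pixels']],0).round(3))
a=cv2.imread('pics/t3.png')[90:270,160:340];cv2.imwrite('pics/g3.png',cv2.resize(a,(560,560),interpolation=2))
E
```

```text
18.5083 [-7.9  1.4 -0.3]
(np.float64(0.7270107388718424), -1, array([-8.28888840e-02,  1.92683972e-01,  1.70108663e+00, -4.44089210e-16,
        1.24782205e+00,  1.48790744e+00]))
21.2333
bar [0.47114777 0.22046373 0.14520513] 120
0.67 [239.8, 136.7, 9.0, 8.0] [0.818 0.249 0.053]
0.67 [245.1, 142.2, 8.1, 13.3] [0.789 0.229 0.054]
0.56 [291.6, 185.2, 12.4, 9.3] [0.646 0.087 0.03 ]
0.54 [174.0, 262.9, 85.1, 52.7] [0.369 0.38  0.024]
0.48 [295.0, 205.8, 6.8, 9.3] [0.581 0.083 0.031]
```

View pics/g3.png

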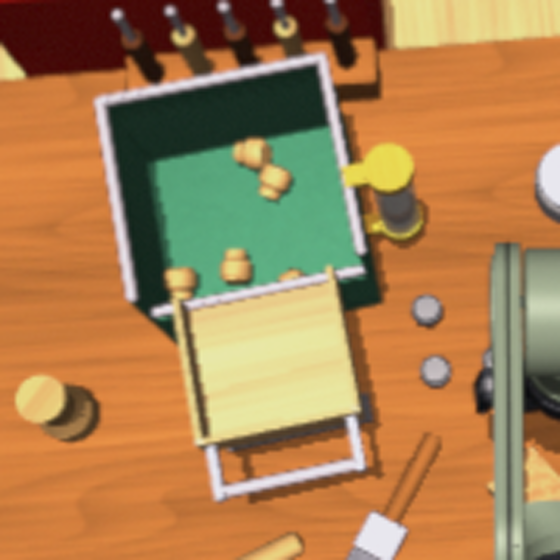

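All five wooden knobs lie in the hopper, at crop (252,152), (275,182), (236,265), (181,281) and (292,277). The tray is level and empty. Next is the mirror pin.

```bash
cat >> h.py <<'E'
PV=np.array([.5893,-.1336])
def pinpose(n,z=.110,r=.110):
    "n: mirror normal angle, degrees"
    a=np.radians(n+180);u=np.array([np.cos(a),np.sin(a),0]);t=np.array([-u[1],u[0],0])
    return np.array([*(PV+r*u[:2]),z+.155]),rot([0,0,-1],t)
E
python3 - <<'E'
from h import *
p,r=pinpose(-42.7,.19);robot.movep(list(p),list(r))
p,r=pinpose(-42.7);print(robot.move_straight(list(p),velocity=.1,stop_force=8))
robot.close_gripper(30);robot.hold(.2)
s=robot.read_state();print(s['time_s'],s['gripper_width'],s['contact_force'].round(1),s['moment'].round(2))
for n in np.linspace(-42.7,12.5,9)[1:]:
    p,r=pinpose(n);robot.move_straight(list(p),list(r),velocity=.08)
    s=robot.read_state();a=np.radians(n+180);F=s['contact_force']
    print(round(n,1),s['time_s'],round(s['gripper_width'],4),'rad',round(F[0]*np.cos(a)+F[1]*np.sin(a),1),'tan',round(-F[0]*np.sin(a)+F[1]*np.cos(a),1),F[2].round(1))
robot.hold(.3)
box=lambda X,x0,x1,y0,y1,z0,z1:(X[:,0]>x0)&(X[:,0]<x1)&(X[:,1]>y0)&(X[:,1]<y1)&(X[:,2]>z0)&(X[:,2]<z1)
for k in ('scene','top','wrist'):
    c=snap(k,k+'4.png');P=cloud(c);np.savez(k+'4.npz',P=P,f=c['frame'],M=c['M']);X=P.reshape(-1,3)
    f=X[box(X,.56,.62,-.20,-.07,.129,.143)]
    if len(f)>20:
        l=cv2.fitLine(f[:,:2].astype(np.float32),cv2.DIST_HUBER,0,.01,.01).ravel();print(k,len(f),np.degrees(np.arctan(l[1]/l[0])),cv2.minAreaRect(f[:,:2].astype(np.float32)))
a=cv2.imread('pics/scene4.png')[140:320,130:390];b=cv2.imread('pics/wrist4.png')
cv2.imwrite('pics/g4.png',np.hstack([cv2.resize(a,(433,300)),cv2.resize(b,(365,300))]))
E
```

```text
False
23.8333 0.013305256498373594 [-3.  -3.4  3.5] [-0.62  0.49  0.05]
-35.8 24.15 0.0132 rad 1.3 tan 0.3 2.0
-28.9 24.4667 0.0131 rad 2.2 tan -0.1 4.1
-22.0 24.7833 0.0133 rad 2.8 tan -1.1 5.1
-15.1 25.1 0.0132 rad 3.9 tan -1.2 6.3
-8.2 25.4167 0.0131 rad 3.7 tan -2.2 6.0
-1.3 25.7333 0.013 rad 4.0 tan -1.5 6.9
5.6 26.05 0.0132 rad 3.0 tan -2.7 6.0
12.5 26.3667 0.0134 rad 3.8 tan -2.5 7.9
scene 168 -77.93672 ((0.5862235426902771, -0.13393612205982208), (0.014535943977534771, 0.0961129367351532), 11.570859909057617)
top 75 -76.50825 ((0.5809760689735413, -0.1219293475151062), (0.010230721905827522, 0.06574784964323044), 12.81084156036377)
wrist 10628 -77.492065 ((0.582949161529541, -0.13402247428894043), (0.009037275798618793, 0.0963827446103096), 12.376471519470215)
```

View pics/g4.png

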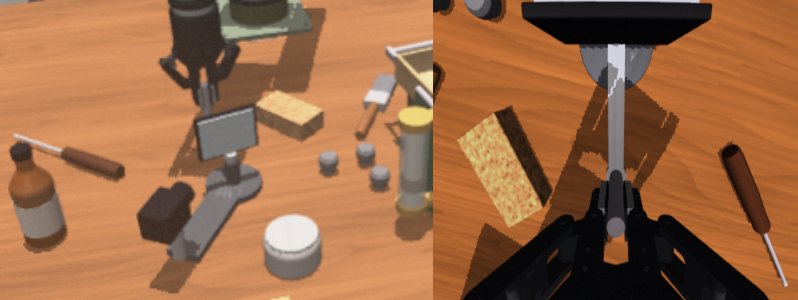

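The wrist view measures the mirror normal at 12.5°, which is the target. The pin is held between the pads, and the scene view shows the tray and bystanders in place. Handing in.

```bash
python3 - <<'E'
from h import *
s=robot.read_state();print(s['time_s'],s['gripper_width'],abs(s['joint_velocities']).max(),s['contact_force'])
robot.sign_off()
E
```

```text
26.8167 0.013016473225427865 0.0022132056195239592 [-3.98002169  1.84888609  7.36182764]
the job is handed in; nothing more can be done
```

I tipped the tray to about 1.25 rad and all five wooden knobs slid into the hopper. I then lowered it to its rest and turned the mirror by its pin. I handed the job in at 26.8 s with the gripper still holding the pin; no verdict was reported.

- **Knobs and tray:** The top view after release showed five wooden knobs in the hopper. The tray was empty and level, with the bar back at its starting height. The detector itself found only two of the five, so the count comes from the picture.
- **Mirror:** The wrist camera measured the mirror normal at 12.5°, against a target of 12.5°. The scene and top cameras gave 12.1° and 13.5°; the top view was partly blocked. The arm was at rest with the pin gripped, closed to 13 mm on the 14 mm pin.
- **Sight line:** I did not check it directly through the bench camera. The angle comes from the measured positions of the pivot, camera and gauge; I estimate it passes within about 5 mm of the gauge axis, against the 20 mm allowed.
- **Bystanders:** I saw no sign of contact in the pictures, but I did not measure their positions again at the end.

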